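Bolt the stock chest

ROBOT

A 7-joint arm with a two-finger parallel gripper is mounted at the origin on the work surface. World frame = base frame: x ahead of the robot, y to its left, z up, the work surface at z = 0. Lengths are in m, angles in rad, forces in N, time in s.
With the tool pointing down it reaches from about 0.425 to 0.875 m from the base axis. Payload 4.7 kg.
Tool frame: the origin (TCP) lies at the very end of the fingers, on their centre line; the grasp point (between the pads) lies 19 mm behind it; z points along the fingers, y is the line along which they close (so a half turn about z gives the same grasp; the last joint's range is limited). The gripper opens to 87 mm and grips with 3 to 60 N. Pads are 19 mm wide; open, the fingers measure 117 mm over their backs; the gripper's body (75 mm by 190 mm) begins 51 mm behind the grasp point.
Start: joints at [1.337, 0.321, -0.07, 1.45, 0.023, 1.371, -0.057], TCP at [0.159, -0.63, 0.223] pointing down, gripper open.
Joint ranges: [-2.86, 2.86], [-0.3, 2.09], [-1.38, 1.24], [0.06, 2.45], [-1.56, 4.7], [0.09, 2.05], [-2.69, 2.69]. Speed limits (rad/s): [2.57, 2.57, 3.14, 3.14, 3.14, 3.14, 3.14].

INTERFACE

Orientations are given as a rotation vector (axis times angle).
In Python, from bench import ctrl, vision gives the robot as it stands.
- The arm moves only by the tool jog_arm, never from a script. Its argument "increments" is a list of rows, each an object of numbers: "tx", "ty", "tz": the shift along the tool's x, y, z in mm; "wx", "wy", "wz": the turn, a rotation vector about the tool's x, y, z in rad; "gripper": the opening, from 0 (shut) to 1 (fully open). In form: [{"tx": .., "ty": .., "tz": .., "wx": .., "wy": .., "wz": .., "gripper": ..}, ...]. A call has exactly 5 rows; each row is the pose to reach, as a shift and turn from the pose commanded when the call began, along the tool's axes at that moment; what a row does not reach only later rows make up. A row lasts 1/12 s, in which the tool goes at most 41.7 mm and 7.16 degrees, less where a joint would pass 70% of its speed; a pose out of reach is approached as far as the arm can. A call with a gripper value outside its range is refused whole. The fingers move at their own pace and stop on an object; "grip_force" is the grip in N (left out, the last holds). Time passes only in rows, so rows that repeat a pose let the fingers close, or fill a call up. It gives the time, the measured TCP pose, the force, the opening and the grip force at its end, in the units of the state.
- ctrl.get_state(): the state, without advancing time (a new reading comes with each control period).
- vision.get_image(name): name is "scene" or "top"; returns a dict with "color" (400x640x3 uint8, blue, green, red), "fx", "fy", "cx", "cy" (pixels), "k1" (the pictures are not rectified: a ray, as slopes to the right and down, at radius r is drawn at 1 + k1 r^2 times it, then the intrinsics apply), "extrinsics" (4x4, takes a point from world to camera coordinates). Camera axes: x right, y down, z forward; pixel columns grow to the right and rows downward; lengths in m; the calibration is good to about 2 mm. A picture is of the moment at which its call begins. There is no depth.
- ctrl.close_job(): hands the job in; it is judged then, once.
Trained networks look in the newest picture that a camera, given by its name, has taken for a name from the list of things; names that differ only in an ending like _2 or _b are one class to them, and where a whole thing is asked for, a point or a joint stands for the part that bears it (a point fixed in the world has none). Each returns a list of dicts, best first, with "conf" (0 to 1); they miss things now and then, are a little off and sometimes report something else, mostly with a low value. They report only what shows in the picture. A call takes as long as a camera call.
- vision.spot_in(camera, thing): "bbox" ([left, top, right, bottom] in pixels, round what is visible of it).
The state is a dict: "time": time; "joint_positions": joint angles; "qd": joint speeds; "joint_torque": joint torques, N m; "position": TCP position; "tool_rot": TCP orientation; "ft_force": force on the tool from outside, world axes, zero at the start; "torque": the same for the moment, N m; "grip_width": opening from 0.0 (shut) to 1.0 (fully open); "grip_force": force on a finger pad.
Only numpy, scipy, OpenCV 4.12 (cv2) and the standard library are available. Lean on these libraries where they do the work, as an engineer would, in place of code of your own. Each camera call takes 0.05 s, during which the arm holds its last target. There are 200 camera calls.

TASK

Bolt the stock chest shut: lift the bolt's handle up out of the gap it rests in, slide the bolt across into the keeper on the other lid leaf, and turn the handle fully down into the narrow gap between the two slotted tubes. Feel for that gap and do not force the handle against the tubes; leave the goods on and around the chest where they are and let go of the handle at the end.

Things in the scene. Friction and masses are not known exactly. Their poses are not given: they have to be found in the camera images.
- chest: Grey painted steel chest fixed to the bench, 262 (x) by 584 (y) by 140 mm high, its two flat lid leaves closed and meeting at y = 0. Origin: centre of its underside, z up. y: its long side and the way the bolt shoots home (+y). -x: the side on which the handle lies, towards the robot. On the -y leaf three 34 mm steel tubes in line on a 5 mm plate carry the bolt: rear (plain), middle and front (both slotted along the top).
- bolt_axis (a point): Point of the chest on the bolt's axis (chest x = 20, y = -138, z = 162 mm; 22 mm over the lid); the handle's centre line is here at bolt_slide 0. The axis runs along chest y. The rear tube ends 9 mm behind (-y) this point. The handle's rest is a flat bar on edge, 12 mm thick, its top 29 mm over the lid, 30 mm from the axis on the -x side, along the whole travel. No fixed part is over 180 mm high.
- gap_range (a point): Middle of the stretch of the axis in which the front gap lies, 71.5 mm on (+y) from bolt_axis. The gap is between the middle tube (36 mm long) and the front tube (40 mm) and 13 mm wide (handle 10 mm). Where these two were welded differs from chest to chest: the gap's middle is anywhere up to 18 mm before or beyond this point and is not measured; it must be seen or felt. The raised handle passes along both tubes.
- keeper (a point): Mouth of the keeper tube on the +y leaf, on the bolt's axis at chest y = 14 mm; 34 mm outside diameter, 72 mm long towards +y, closed at its far end. The bar enters it freely as the bolt is slid.
- bolt: Round steel bar, 24 mm thick, 240 mm long, with a 10 mm square-bar handle at a right angle and a 22 mm steel ball on its end. Origin: on the bar's axis at the handle; y along the bar, as chest y. The handle points to the bolt's own -x, tipped up 15 degrees. It passes along the tubes' slots with bolt_turn over 1.0; lowered there it meets the slot's edge at 0.85 to 1.0 and, pressed lightly on it, sinks at the gap.
- bolt_slide (a joint): Slide of the bolt along chest +y in m: 0 to 0.003 at the start (drawn), 0.052 to 0.091 when the handle is in the front gap, according to where the tubes sit, 0.098 at the most. Stiff: about 5 N of friction, more with the handle pressed on the slot's edge. The edge is 15 mm from the axis, the ball 55 mm: a push on the ball loads the edge 3 to 4 times.
- handle_ball (a point): Centre of the 22 mm ball on the handle's end, 55 mm from the bolt's axis. With the handle down it is 36 mm over the lid and 53 mm from the axis on the -x side, and can be pinched from above, fingers closing along chest y, with over 25 mm free on both sides.
- bolt_turn (a joint): Turn of the bolt about its axis in rad: 0 with the handle fully down on its rest (15 degrees above level, pointing to the chest's -x), growing as the handle is lifted; 1.31 is straight up, 1.45 the most. The handle stays where it is left: turning it takes about 2 N at the ball, and it does not fall by itself.
- wrench: Steel wrench, 170 mm long, lying on the chest behind the bolt. Bystander.
- bearing: Steel ring, 62 mm across, 16 mm high, on the chest's -y leaf. Bystander.
- filter_box: Yellow and green carton, 75 by 75 by 95 mm, on the chest's +y leaf. Bystander.
- spacer: Dark steel sleeve, 48 mm across, 40 mm high, on the chest's +y leaf. Bystander.
- oil_a: Blue jug, 60 by 95 by 218 mm high, on the bench. Bystander.
- oil_b: Blue jug, 60 by 95 by 218 mm high, on the bench. Bystander.
- coolant: Red jug, 60 by 95 by 218 mm high, on the bench. Bystander.
- grease_tin: Tin can, 84 mm across, 90 mm high, on the bench. Bystander.

How it is judged:
On the way, in this order (a step that is already met when the one before it is completed fails the run):
1. the handle is lifted out of its resting gap (value of joint bolt_turn above 0.7 rad and value of joint bolt_slide below 0.044 m), for 0.1 s.
2. the bolt is slid across with the handle up (value of joint bolt_turn above 0.4 rad and value of joint bolt_slide above 0.048 m), for 0.1 s.
At the end, for the whole second after the job is handed in: The bolt is shot into the keeper (bolt_slide from 0.049 to 0.096 m) with its handle down in the gap between the slotted tubes, within 0.12 rad of its rest, and at rest (value of joint bolt_slide between 0.049 and 0.096 m and value of joint bolt_turn below 0.12 rad and linear speed of bolt below 0.01 m/s); the robot touches nothing.
It fails at once if the handle is forced against a welded tube with more than 90 N (contact force between bolt and chest above 90 N).
It fails at once if something on or around the chest is pushed more than 20 mm away (distance of any of wrench, bearing, filter_box, spacer, oil_a, oil_b, coolant, grease_tin from where it was at the start of the episode above 0.02 m).
It also fails if it takes over 64 s, if anything falls off the work surface, if the arm or the gripper's body presses on something with over 40 N, if the wrist force passes 120 N, or if a joint passes its speed limit or range.

## Working session

There is one attempt and no reset: what is moved stays moved. The work goes in short steps, Python scripts to look and compute and a tool call to move; the robot and the scene stay as the last step left them, time stands still between calls to the robot, and variables do not carry over. Pictures are saved under pics/ and viewed, at most 10 in all, crops included, and the job is handed in when it is done.

Besides the shell and the picture viewer there is one more tool, called after ">>>" in YAML: its name, and indented under it one key for each argument. jog_arm: Moves the arm, as the interface text tells. Its arguments: {"type":"object","properties":{"increments":{"type":"array"},"grip_force":{"type":"number"}},"required":["increments"]}

```bash
mkdir -p pics; python3 - <<'E'
from bench import ctrl, vision
import cv2
s=ctrl.get_state();print(s)
for n in("scene","top"):
    d=vision.get_image(n);cv2.imwrite(f"pics/{n}0.png",d["color"])
    print(n,d["fx"],d["fy"],d["cx"],d["cy"],d["k1"],d["extrinsics"].tolist() if hasattr(d["extrinsics"],'tolist') else d["extrinsics"])
    for t in("chest","bolt","handle_ball","keeper","bearing","filter_box","spacer","wrench"):
        try: print(t,[( [round(float(v),1) for v in r["bbox"]],round(float(r["conf"]),2)) for r in vision.spot_in(n,t)[:2]])
        except Exception as e: print(t,e)
E
```

```text
{'time': 0.0, 'joint_positions': array([ 1.33706413,  0.32184271, -0.07011166,  1.45168937,  0.02263105,
        1.37079133, -0.05691297]), 'qd': array([-0.00271918, -0.001932  ,  0.0006219 , -0.00152306,  0.00014302,
        0.00113923, -0.00135194]), 'joint_torque': array([-8.23513310e-04, -4.91282737e+01, -4.04027542e-01, -3.12526989e+01,
       -6.39628479e-02,  4.37894999e-02,  1.86627576e-04]), 'position': array([ 0.15926637, -0.62960839,  0.22144172]), 'tool_rot': array([-3.11559899e+00, -3.88139735e-01,  5.64140846e-04]), 'ft_force': array([ 0.27760492, -0.25582986,  0.08793387]), 'torque': array([-0.03204061, -0.01498943,  0.00062236]), 'grip_force': 0.0, 'grip_width': 1.0018318151238472}
scene 396.642392360813 396.642392360813 315.6500007811341 195.97727530932661 0.02786833402008539 [[0.7439691556965297, 0.668186259935721, 0.006084193069411456, -0.4413046637934413], [0.5309341120571348, -0.585572877773016, -0.6125466296297211, -0.1627674781858278], [-0.4057325030439326, 0.4589461045152707, -0.7904110380833275, 1.619791185900761], [0.0, 0.0, 0.0, 1.0]]
chest [([200.8, 142.5,
[... 527 characters left out ...]
4 [[-0.023558693688507833, -0.9993983903363378, -0.025452806226990178, 0.07748809782418098], [-0.9948228218625601, 0.025953197483737367, -0.09825469272143462, 0.526670000711764], [0.09885616345531757, 0.023006280305772557, -0.9948357502690522, 1.5949785650686104], [0.0, 0.0, 0.0, 1.0]]
chest [([254.7, 159.5, 431.9, 250.4], 0.89), ([345.9, 196.4, 414.4, 225.0], 0.58)]
bolt [([345.5, 195.3, 417.1, 222.5], 0.81)]
handle_ball [([349.3, 194.9, 414.0, 222.5], 0.82)]
keeper [([255.4, 162.2, 427.8, 253.1], 0.73)]
bearing [([397.6, 226.1, 418.6, 246.4], 0.58)]
filter_box [([262.1, 171.6, 294.1, 204.8], 0.92)]
spacer []
wrench [([363.5, 178.0, 407.3, 187.7], 0.7), ([168.2, 240.9, 196.0, 257.3], 0.68)]
```

```bash
python3 - <<'E'
import cv2,numpy as np
a=cv2.imread("pics/top0.png")[150:260,240:440]; b=cv2.imread("pics/scene0.png")[135:310,190:400]
cv2.imwrite("pics/c_top.png",cv2.resize(a,None,fx=4,fy=4,interpolation=cv2.INTER_CUBIC))
cv2.imwrite("pics/c_sc.png",cv2.resize(b,None,fx=3.4,fy=3.4,interpolation=cv2.INTER_CUBIC))
E
```

```text
(no output)
```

View pics/c_top.png

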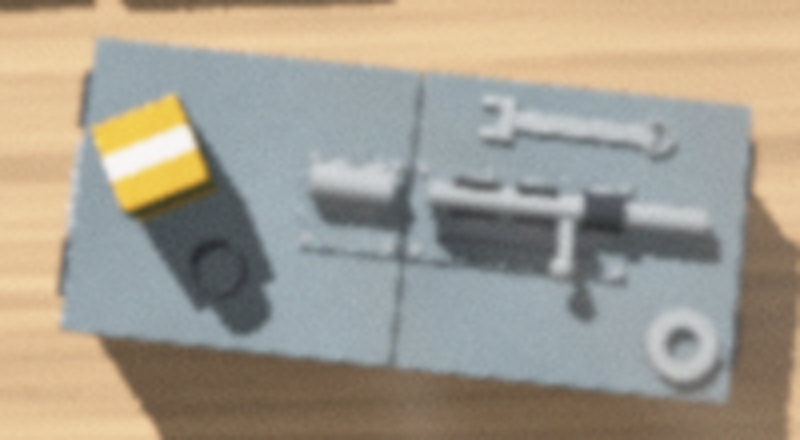

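View pics/c_sc.png

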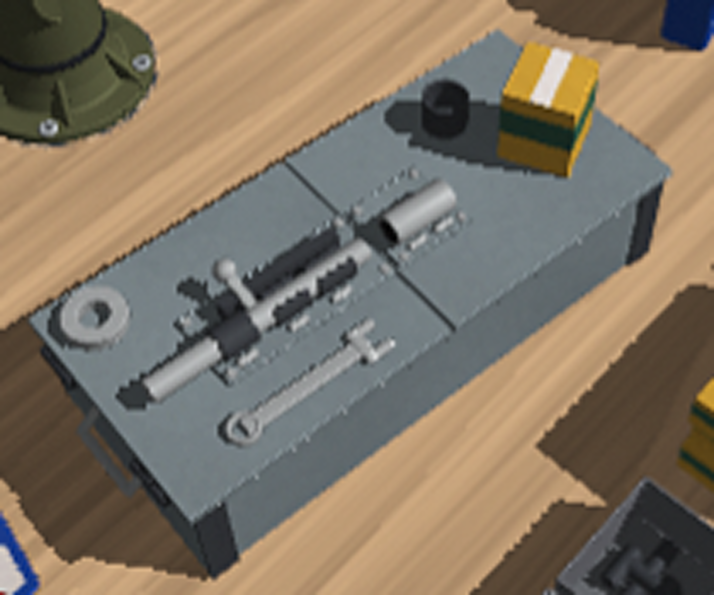

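View pics/scene0.png

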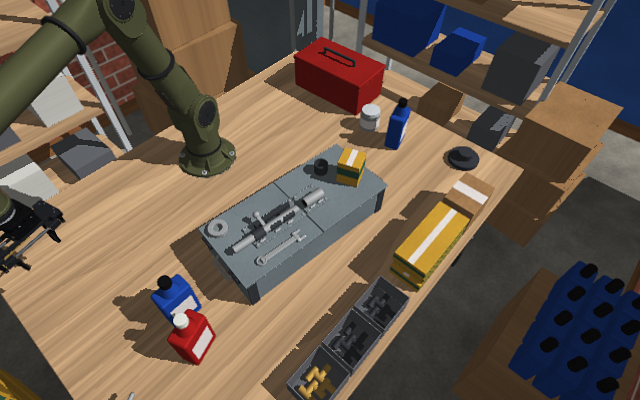

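The top view shows the chest with the handle lying towards the robot, the ball near crop (560,268), and two dark tube patches at crop x 455–495 and 517–558, so the gap is near x≈506. The scene view agrees: the patches are at (335,272) and (290,305), with the gap near (313,288). Next I'll fit the chest pose and measure the gap.

```bash
cat > h.py <<'E'
import numpy as np, cv2
from scipy.optimize import least_squares
from scipy.spatial.transform import Rotation as R
from bench import ctrl, vision
CAM={}
def cam(n):
    if n not in CAM: CAM[n]=vision.get_image(n)
    return CAM[n]
def proj(d,P):
    E=np.array(d["extrinsics"]);p=np.atleast_2d(P)@E[:3,:3].T+E[:3,3]
    s=p[:,:2]/p[:,2:];s=s*(1+d["k1"]*(s**2).sum(1,keepdims=True))
    return s*[d["fx"],d["fy"]]+[d["cx"],d["cy"]]
def w(q,C):  # chest mm -> world m
    C=np.atleast_2d(C)/1000.;c,s=np.cos(q[2]),np.sin(q[2])
    return np.c_[q[0]+c*C[:,0]-s*C[:,1],q[1]+s*C[:,0]+c*C[:,1],C[:,2]]
E
cat > fit.py <<'E'
from h import *
C=np.array([[131,292,140],[131,-292,140],[-131,-292,140],[-131,292,140],[131,0,140],[-131,0,140]],float)
T=np.array([[97,38],[750,107],[727,402],[62,328],[423,75],[392,367]])/4+[240,150]
S=np.array([[670,168],[203,518],[30,320],[500,30],[455,328],[288,160]])/3.4+[190,135]
t,s=cam("top"),cam("scene")
for name,f in(("both",lambda q:np.r_[(proj(t,w(q,C))-T).ravel(),(proj(s,w(q,C))-S).ravel()]),("top",lambda q:(proj(t,w(q,C))-T).ravel()),("sc",lambda q:(proj(s,w(q,C))-S).ravel())):
    r=least_squares(f,[.55,-.05,0]);print(name,r.x.round(4),abs(r.fun).max().round(2))
    if name=="both": q=r.x
np.save("q.npy",q)
print("ball",w(q,[20-53,-138+1.5,176]),"axis",w(q,[20,-138,162]))
for n,cpt,d in (("top",lambda p:(p-[240,150])*4,t),("sc",lambda p:(p-[190,135])*3.4,s)):
    print(n,"ball",cpt(proj(d,w(q,[20-53,-137,176]))).round(0))
    for sl in(0,50,60,70,80,90): print(sl,cpt(proj(d,w(q,[[20,-138+sl,179],[20+15,-138+sl,170]]))).round(0).tolist())
E
python3 fit.py
```

```text
both [ 0.5164 -0.007  -0.1273] 3.91
top [ 0.5119 -0.0098 -0.1333] 1.09
sc [ 0.5205 -0.0049 -0.1221] 1.87
ball [[ 0.46637205 -0.13817393  0.176     ]] axis [[ 0.51875279 -0.1463903   0.162     ]]
top ball [[562. 264.]]
0 [[569.0, 201.0], [570.0, 185.0]]
50 [[511.0, 196.0], [512.0, 179.0]]
60 [[499.0, 194.0], [500.0, 178.0]]
70 [[487.0, 193.0], [488.0, 177.0]]
80 [[476.0, 192.0], [477.0, 176.0]]
90 [[464.0, 191.0], [465.0, 175.0]]
sc ball [[223. 271.]]
0 [[256.0, 307.0], [267.0, 323.0]]
50 [[301.0, 277.0], [312.0, 293.0]]
60 [[310.0, 271.0], [320.0, 287.0]]
70 [[318.0, 265.0], [329.0, 281.0]]
80 [[327.0, 259.0], [338.0, 275.0]]
90 [[336.0, 254.0], [346.0, 270.0]]
```

```bash
cat > go.py <<'E'
from h import *
# usage: rel(target world grasp pos m, tool rot matrix) -> tool axes mm / rad
q=np.load("q.npy")
def Rt(yaw,sgn=1): # tool z down, tool y along sgn*chest y
    y=sgn*np.array([-np.sin(yaw),np.cos(yaw),0]);z=np.array([0,0,-1.]);return np.c_[np.cross(y,z),y,z]
def rel(tcp,Rtar):
    s=ctrl.get_state();R0=R.from_rotvec(s["tool_rot"]).as_matrix()
    return (R0.T@(np.array(tcp)-s["position"])*1000).round(1),R.from_matrix(R0.T@Rtar).as_rotvec().round(3)
E
python3 - <<'E'
from go import *
print(R.from_rotvec(ctrl.get_state()["tool_rot"]).as_matrix().round(3))
for sg in(1,-1): print(sg,rel([.463,-.138,.31],Rt(q[2],sg)))
d=cam("scene")
E=np.array(d["extrinsics"])
for nm,px in(("blue base",(180,318)),("red base",(190,360)),("blueR",(398,150))):
    f=lambda p:proj(d,[[p[0],p[1],0.0]])[0]-px
    print(nm,least_squares(f,[.5,-.3]).x.round(3))
E
```

```text
[[ 0.969  0.245 -0.   ]
 [ 0.245 -0.969 -0.   ]
 [-0.     0.    -1.   ]]
1 (array([ 415.1, -402.7,  -87.5]), array([-0.   ,  0.   , -2.766]))
-1 (array([ 415.1, -402.7,  -87.5]), array([0.   , 0.   , 0.375]))
blue base [ 0.473 -0.48 ]
red base [ 0.594 -0.534]
blueR [0.556 0.552]
```

>>> jog_arm:
  increments:
    - {"tz": -41}
    - {"tz": -82}
    - {"tx": 30,"ty": -29,"tz": -86,"wz": 0.1}
    - {"tx": 60,"ty": -58,"tz": -88,"wz": 0.2}
    - {"tx": 89,"ty": -86,"tz": -88,"wz": 0.3}

```text
validation failed for argument at $.in...
```

```bash
python3 -c "
from go import *
s=ctrl.get_state();print(s['position'],s['ft_force'],rel([.463,-.138,.31],Rt(q[2],-1)))"
```

```text
[ 0.15938759 -0.63020519  0.22263469] [-0.4013711   0.51630598  0.43016644] (array([ 415.1, -402.7,  -87.5]), array([0.   , 0.   , 0.375]))
```

All keys seem to be needed in every row.

>>> jog_arm:
  increments:
    - {"tx": 0,"ty": 0,"tz": -41,"wx": 0,"wy": 0,"wz": 0,"gripper": 1}
    - {"tx": 0,"ty": 0,"tz": -82,"wx": 0,"wy": 0,"wz": 0,"gripper": 1}
    - {"tx": 30,"ty": -29,"tz": -86,"wx": 0,"wy": 0,"wz": 0.1,"gripper": 1}
    - {"tx": 60,"ty": -58,"tz": -88,"wx": 0,"wy": 0,"wz": 0.2,"gripper": 1}
    - {"tx": 89,"ty": -86,"tz": -88,"wx": 0,"wy": 0,"wz": 0.3,"gripper": 1}

```text
time: 1.47
position: [0.2253, -0.5244, 0.312]
tool_rot: [3.138, -0.092, 0.002]
ft_force: [2.0, -0.1, 0.9]
grip_width: 0.996
grip_force: 0.0
```

```bash
python3 -c "
from go import *
s=ctrl.get_state();print(s['position'],s['ft_force'],rel([.463,-.138,.31],Rt(q[2],-1)))"
```

```text
[ 0.22534779 -0.52442557  0.31199303] [ 1.95814175 -0.08989627  0.92117952] (array([ 214.6, -399.7,    1.4]), array([ 0.002, -0.002,  0.069]))
```

>>> jog_arm:
  increments:
    - {"tx": 19,"ty": -36,"tz": 0,"wx": 0,"wy": 0,"wz": 0.07,"gripper": 1}
    - {"tx": 38,"ty": -72,"tz": 0,"wx": 0,"wy": 0,"wz": 0.07,"gripper": 1}
    - {"tx": 57,"ty": -108,"tz": 0,"wx": 0,"wy": 0,"wz": 0.07,"gripper": 1}
    - {"tx": 76,"ty": -144,"tz": 0,"wx": 0,"wy": 0,"wz": 0.07,"gripper": 1}
    - {"tx": 95,"ty": -180,"tz": 0,"wx": 0,"wy": 0,"wz": 0.07,"gripper": 1}

```text
time: 1.88
position: [0.3295, -0.3483, 0.3109]
tool_rot: [3.135, -0.192, 0.001]
ft_force: [0.9, -1.1, -0.9]
grip_width: 1.005
grip_force: 0.0
```

>>> jog_arm:
  increments:
    - {"tx": 19,"ty": -36,"tz": 0,"wx": 0,"wy": 0,"wz": 0,"gripper": 0.9}
    - {"tx": 38,"ty": -72,"tz": 0,"wx": 0,"wy": 0,"wz": 0,"gripper": 0.8}
    - {"tx": 57,"ty": -108,"tz": 0,"wx": 0,"wy": 0,"wz": 0,"gripper": 0.7}
    - {"tx": 76,"ty": -144,"tz": 0,"wx": 0,"wy": 0,"wz": 0,"gripper": 0.7}
    - {"tx": 95,"ty": -180,"tz": 0,"wx": 0,"wy": 0,"wz": 0,"gripper": 0.7}

```text
time: 2.3
position: [0.4458, -0.1812, 0.311]
tool_rot: [3.135, -0.192, 0.001]
ft_force: [1.2, -0.8, -0.3]
grip_width: 0.738
grip_force: 0.0
```

```bash
python3 -c "
from go import *
s=ctrl.get_state();print(s['position'],s['ft_force'],rel([.463,-.138,.24],Rt(q[2],-1)))"
```

```text
[ 0.44581513 -0.18123261  0.31097725] [ 1.16034741 -0.77957262 -0.28296477] (array([ 11.7, -45.1,  70.9]), array([ 0.001, -0.001,  0.005]))
```

>>> jog_arm:
  increments:
    - {"tx": 6,"ty": -22,"tz": 30,"wx": 0,"wy": 0,"wz": 0,"gripper": 0.6}
    - {"tx": 12,"ty": -45,"tz": 60,"wx": 0,"wy": 0,"wz": 0,"gripper": 0.6}
    - {"tx": 12,"ty": -45,"tz": 71,"wx": 0,"wy": 0,"wz": 0,"gripper": 0.6}
    - {"tx": 12,"ty": -45,"tz": 71,"wx": 0,"wy": 0,"wz": 0,"gripper": 0.6}
    - {"tx": 12,"ty": -45,"tz": 71,"wx": 0,"wy": 0,"wz": 0,"gripper": 0.6}

```text
time: 2.72
position: [0.462, -0.1407, 0.2396]
tool_rot: [3.135, -0.193, -0.001]
ft_force: [-0.2, -0.1, 0.9]
grip_width: 0.602
grip_force: 0.0
```

```bash
python3 -c "
from go import *
s=ctrl.get_state();print(s['position'],s['ft_force'],s['grip_width'],rel([.463,-.138,.160],Rt(q[2],-1)))
b=cam('scene')['color'][150:310,190:350];cv2.imwrite('pics/hov.png',cv2.resize(b,None,fx=3.7,fy=3.7,interpolation=cv2.INTER_CUBIC))
print(((proj(cam('scene'),[s['position'],s['position']-[0,0,.08],[.463,-.138,.176]])-[190,150])*3.7).round())
"
```

```text
[ 0.46204983 -0.14071508  0.23960719] [-0.24225709 -0.14635768  0.88270817] 0.601560325822883 (array([ 0.7, -2.9, 79.6]), array([0.001, 0.001, 0.004]))
[[228. 193.]
 [239. 250.]
 [240. 237.]]
```

View pics/hov.png

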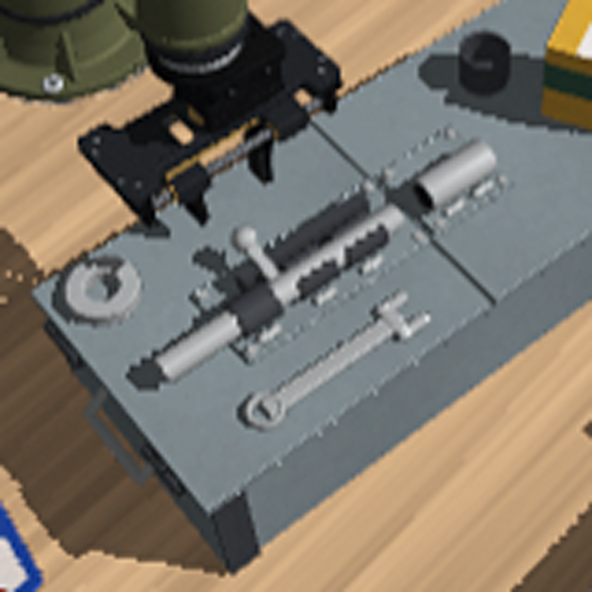

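The hovering gripper is right above the ball. The ball shows at (244,237) and was predicted at (240,237), so I'll descend and grip it lightly.

>>> jog_arm:
  increments:
    - {"tx": 1,"ty": -4,"tz": 25,"wx": 0,"wy": 0,"wz": 0,"gripper": 0.6}
    - {"tx": 1,"ty": -4,"tz": 50,"wx": 0,"wy": 0,"wz": 0,"gripper": 0.6}
    - {"tx": 1,"ty": -4,"tz": 68,"wx": 0,"wy": 0,"wz": 0,"gripper": 0.6}
    - {"tx": 1,"ty": -4,"tz": 78,"wx": 0,"wy": 0,"wz": 0,"gripper": 0.6}
    - {"tx": 1,"ty": -4,"tz": 79,"wx": 0,"wy": 0,"wz": 0,"gripper": 0.6}

```text
time: 3.18
position: [0.4632, -0.1372, 0.1598]
tool_rot: [-3.135, 0.195, 0.002]
ft_force: [-1.0, -0.5, 0.7]
grip_width: 0.602
grip_force: 0.0
```

>>> jog_arm:
  grip_force: 12
  increments:
    - {"tx": 0,"ty": 0,"tz": 0,"wx": 0,"wy": 0,"wz": 0,"gripper": 0.4}
    - {"tx": 0,"ty": 0,"tz": 0,"wx": 0,"wy": 0,"wz": 0,"gripper": 0.3}
    - {"tx": 0,"ty": 0,"tz": 0,"wx": 0,"wy": 0,"wz": 0,"gripper": 0.2}
    - {"tx": 0,"ty": 0,"tz": 0,"wx": 0,"wy": 0,"wz": 0,"gripper": 0.1}
    - {"tx": 0,"ty": 0,"tz": 0,"wx": 0,"wy": 0,"wz": 0,"gripper": 0.1}

```text
time: 3.6
position: [0.4645, -0.1362, 0.1613]
tool_rot: [3.135, -0.192, 0.002]
ft_force: [0.0, 0.1, -0.2]
grip_width: 0.306
grip_force: 0.0
```

>>> jog_arm:
  increments:
    - {"tx": 0,"ty": 0,"tz": 0,"wx": 0,"wy": 0,"wz": 0,"gripper": 0.1}
    - {"tx": 0,"ty": 0,"tz": 0,"wx": 0,"wy": 0,"wz": 0,"gripper": 0.1}
    - {"tx": 0,"ty": 0,"tz": 0,"wx": 0,"wy": 0,"wz": 0,"gripper": 0.1}
    - {"tx": 0,"ty": 0,"tz": 0,"wx": 0,"wy": 0,"wz": 0,"gripper": 0.1}
    - {"tx": 0,"ty": 0,"tz": 0,"wx": 0,"wy": 0,"wz": 0,"gripper": 0.1}

```text
time: 4.02
position: [0.4643, -0.1368, 0.1611]
tool_rot: [3.134, -0.192, 0.001]
ft_force: [-0.0, -3.1, 4.5]
grip_width: 0.239
grip_force: 12.0
```

>>> jog_arm:
  grip_force: 20
  increments:
    - {"tx": 3.3,"ty": 0,"tz": -9,"wx": 0,"wy": 0,"wz": 0,"gripper": 0.1}
    - {"tx": 8.1,"ty": 0,"tz": -17.3,"wx": 0,"wy": 0,"wz": 0,"gripper": 0.1}
    - {"tx": 14.2,"ty": 0,"tz": -24.7,"wx": 0,"wy": 0,"wz": 0,"gripper": 0.1}
    - {"tx": 21.6,"ty": 0,"tz": -30.8,"wx": 0,"wy": 0,"wz": 0,"gripper": 0.1}
    - {"tx": 29.9,"ty": 0,"tz": -35.6,"wx": 0,"wy": 0,"wz": 0,"gripper": 0.1}

```text
time: 4.43
position: [0.4925, -0.1405, 0.1966]
tool_rot: [3.135, -0.193, -0.006]
ft_force: [-4.6, -5.1, -1.6]
grip_width: 0.234
grip_force: 20.0
```

>>> jog_arm:
  increments:
    - {"tx": 4,"ty": 0,"tz": -1.7,"wx": 0,"wy": 0,"wz": 0,"gripper": 0.1}
    - {"tx": 8,"ty": 0,"tz": -3,"wx": 0,"wy": 0,"wz": 0,"gripper": 0.1}
    - {"tx": 12,"ty": 0,"tz": -4,"wx": 0,"wy": 0,"wz": 0,"gripper": 0.1}
    - {"tx": 15.6,"ty": 0,"tz": -4.6,"wx": 0,"wy": 0,"wz": 0,"gripper": 0.1}
    - {"tx": 15.6,"ty": 0,"tz": -4.6,"wx": 0,"wy": 0,"wz": 0,"gripper": 0.1}

```text
time: 4.85
position: [0.5094, -0.1427, 0.202]
tool_rot: [3.135, -0.193, -0.001]
ft_force: [-2.9, -4.2, 3.4]
grip_width: 0.237
grip_force: 20.0
```

```bash
python3 -c "
from go import *
s=ctrl.get_state();print(s['position'],s['ft_force'],s['grip_width'])
c=cam('scene');b=c['color'][150:310,190:350];cv2.imwrite('pics/up.png',cv2.resize(b,None,fx=3.7,fy=3.7,interpolation=cv2.INTER_CUBIC))
"
```

```text
[ 0.50941718 -0.14269283  0.20200497] [-2.92369955 -4.22138902  3.4028622 ] 0.23650311382616632
```

View pics/up.png

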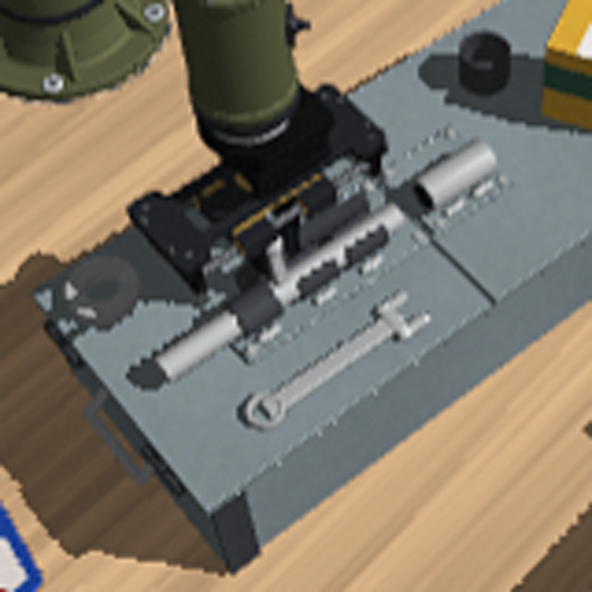

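The handle is upright, with its foot near (280,280). The gap between the dark patches is near (340,258), about 52 mm further on. I'll slide most of the way first.

>>> jog_arm:
  increments:
    - {"tx": 0,"ty": -10,"tz": 0,"wx": 0,"wy": 0,"wz": 0,"gripper": 0.1}
    - {"tx": 0,"ty": -20,"tz": 0,"wx": 0,"wy": 0,"wz": 0,"gripper": 0.1}
    - {"tx": 0,"ty": -30,"tz": 0,"wx": 0,"wy": 0,"wz": 0,"gripper": 0.1}
    - {"tx": 0,"ty": -40,"tz": 0,"wx": 0,"wy": 0,"wz": 0,"gripper": 0.1}
    - {"tx": 0,"ty": -50,"tz": 0,"wx": 0,"wy": 0,"wz": 0,"gripper": 0.1}

```text
time: 5.32
position: [0.516, -0.0937, 0.202]
tool_rot: [3.133, -0.194, 0.002]
ft_force: [-0.3, -5.7, 0.0]
grip_width: 0.233
grip_force: 20.0
```

>>> jog_arm:
  increments:
    - {"tx": 0,"ty": -1,"tz": 0,"wx": 0,"wy": 0,"wz": 0,"gripper": 0.1}
    - {"tx": 0,"ty": -2,"tz": 0,"wx": 0,"wy": 0,"wz": 0,"gripper": 0.1}
    - {"tx": 0,"ty": -2,"tz": 0,"wx": 0,"wy": 0,"wz": 0,"gripper": 0.1}
    - {"tx": 0,"ty": -2,"tz": 0,"wx": 0,"wy": 0,"wz": 0,"gripper": 0.1}
    - {"tx": 0,"ty": -2,"tz": 0,"wx": 0,"wy": 0,"wz": 0,"gripper": 0.1}

```text
time: 5.73
position: [0.5162, -0.0898, 0.2019]
tool_rot: [-3.135, 0.192, -0.002]
ft_force: [0.5, -1.7, 4.8]
grip_width: 0.236
grip_force: 20.0
```

```bash
python3 -c "
from go import *
s=ctrl.get_state();p=s['position'];print(p,s['ft_force'],s['grip_width'])
u=np.array([-np.sin(q[2]),np.cos(q[2])]);v=np.array([u[1],-u[0]]);d=p[:2]-[.50942,-.14269];print('slid',d@u*1000,'lateral',d@v*1000)
c=cam('scene');b=c['color'][180:260,220:320];cv2.imwrite('pics/sl.png',cv2.resize(b,None,fx=7,fy=7,interpolation=cv2.INTER_CUBIC))
"
```

```text
[ 0.51621824 -0.08980041  0.2018902 ] [ 0.49020421 -1.67901773  4.83233897] 0.23596049926571747
slid 53.32470627217192 lateral 0.028753350585695517
```

View pics/sl.png

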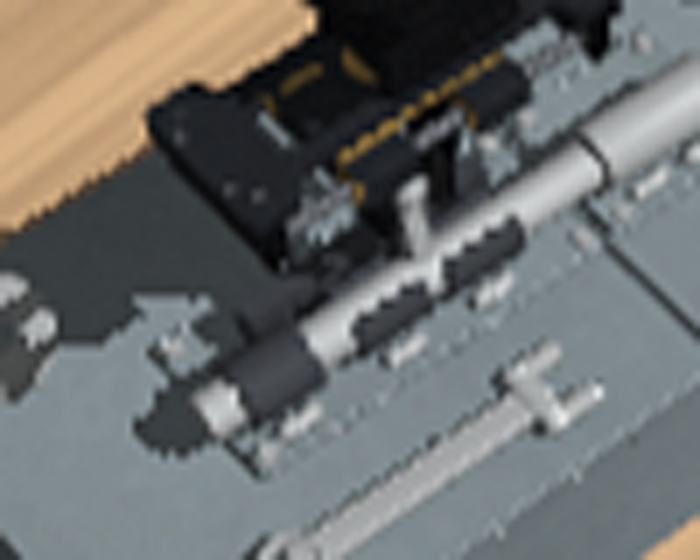

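The handle foot at (420,255) lines up with the gap near (437,280), allowing for the side-view offset. I'll lower gently and watch the force.

>>> jog_arm:
  increments:
    - {"tx": -4,"ty": 0,"tz": 0.8,"wx": 0,"wy": 0,"wz": 0,"gripper": 0.1}
    - {"tx": -8,"ty": 0,"tz": 1.8,"wx": 0,"wy": 0,"wz": 0,"gripper": 0.1}
    - {"tx": -11.2,"ty": 0,"tz": 2.8,"wx": 0,"wy": 0,"wz": 0,"gripper": 0.1}
    - {"tx": -11.2,"ty": 0,"tz": 2.8,"wx": 0,"wy": 0,"wz": 0,"gripper": 0.1}
    - {"tx": -11.2,"ty": 0,"tz": 2.8,"wx": 0,"wy": 0,"wz": 0,"gripper": 0.1}

```text
time: 6.2
position: [0.5042, -0.0882, 0.1981]
tool_rot: [-3.135, 0.192, 0.0]
ft_force: [-0.4, -1.4, 4.3]
grip_width: 0.233
grip_force: 20.0
```

>>> jog_arm:
  increments:
    - {"tx": -1,"ty": 0,"tz": 0.4,"wx": 0,"wy": 0,"wz": 0,"gripper": 0.1}
    - {"tx": -2,"ty": 0,"tz": 0.8,"wx": 0,"wy": 0,"wz": 0,"gripper": 0.1}
    - {"tx": -2.7,"ty": 0,"tz": 1,"wx": 0,"wy": 0,"wz": 0,"gripper": 0.1}
    - {"tx": -2.7,"ty": 0,"tz": 1,"wx": 0,"wy": 0,"wz": 0,"gripper": 0.1}
    - {"tx": -2.7,"ty": 0,"tz": 1,"wx": 0,"wy": 0,"wz": 0,"gripper": 0.1}

```text
time: 6.62
position: [0.5016, -0.0879, 0.1969]
tool_rot: [-3.135, 0.191, 0.0]
ft_force: [0.7, -0.0, 4.3]
grip_width: 0.235
grip_force: 20.0
```

>>> jog_arm:
  increments:
    - {"tx": -1,"ty": 0,"tz": 0.5,"wx": 0,"wy": 0,"wz": 0,"gripper": 0.1}
    - {"tx": -2,"ty": 0,"tz": 0.9,"wx": 0,"wy": 0,"wz": 0,"gripper": 0.1}
    - {"tx": -2.6,"ty": 0,"tz": 1.2,"wx": 0,"wy": 0,"wz": 0,"gripper": 0.1}
    - {"tx": -2.6,"ty": 0,"tz": 1.2,"wx": 0,"wy": 0,"wz": 0,"gripper": 0.1}
    - {"tx": -2.6,"ty": 0,"tz": 1.2,"wx": 0,"wy": 0,"wz": 0,"gripper": 0.1}

```text
time: 7.03
position: [0.4989, -0.0875, 0.1954]
tool_rot: [-3.135, 0.191, 0.001]
ft_force: [1.1, 0.5, 2.3]
grip_width: 0.233
grip_force: 20.0
```

>>> jog_arm:
  increments:
    - {"tx": -1,"ty": 0,"tz": 0.5,"wx": 0,"wy": 0,"wz": 0,"gripper": 0.1}
    - {"tx": -2,"ty": 0,"tz": 1,"wx": 0,"wy": 0,"wz": 0,"gripper": 0.1}
    - {"tx": -2.6,"ty": 0,"tz": 1.3,"wx": 0,"wy": 0,"wz": 0,"gripper": 0.1}
    - {"tx": -2.6,"ty": 0,"tz": 1.3,"wx": 0,"wy": 0,"wz": 0,"gripper": 0.1}
    - {"tx": -2.6,"ty": 0,"tz": 1.3,"wx": 0,"wy": 0,"wz": 0,"gripper": 0.1}

```text
time: 7.45
position: [0.4965, -0.0873, 0.1941]
tool_rot: [-3.135, 0.191, 0.0]
ft_force: [4.1, 1.9, -1.4]
grip_width: 0.235
grip_force: 20.0
```

>>> jog_arm:
  increments:
    - {"tx": -1,"ty": 0,"tz": 0.6,"wx": 0,"wy": 0,"wz": 0,"gripper": 0.1}
    - {"tx": -1.6,"ty": 0,"tz": 0.9,"wx": 0,"wy": 0,"wz": 0,"gripper": 0.1}
    - {"tx": -1.6,"ty": 0,"tz": 0.9,"wx": 0,"wy": 0,"wz": 0,"gripper": 0.1}
    - {"tx": -1.6,"ty": 0,"tz": 0.9,"wx": 0,"wy": 0,"wz": 0,"gripper": 0.1}
    - {"tx": -1.6,"ty": 0,"tz": 0.9,"wx": 0,"wy": 0,"wz": 0,"gripper": 0.1}

```text
time: 7.87
position: [0.4951, -0.087, 0.1932]
tool_rot: [-3.135, 0.191, -0.0]
ft_force: [4.9, 1.3, -1.9]
grip_width: 0.235
grip_force: 20.0
```

>>> jog_arm:
  increments:
    - {"tx": -1,"ty": 0,"tz": 0.6,"wx": 0,"wy": 0,"wz": 0,"gripper": 0.1}
    - {"tx": -2,"ty": 0,"tz": 1.2,"wx": 0,"wy": 0,"wz": 0,"gripper": 0.1}
    - {"tx": -2.4,"ty": 0,"tz": 1.5,"wx": 0,"wy": 0,"wz": 0,"gripper": 0.1}
    - {"tx": -2.4,"ty": 0,"tz": 1.5,"wx": 0,"wy": 0,"wz": 0,"gripper": 0.1}
    - {"tx": -2.4,"ty": 0,"tz": 1.5,"wx": 0,"wy": 0,"wz": 0,"gripper": 0.1}

```text
time: 8.28
position: [0.4928, -0.0867, 0.1917]
tool_rot: [-3.135, 0.191, -0.001]
ft_force: [5.4, 2.9, -3.0]
grip_width: 0.236
grip_force: 20.0
```

>>> jog_arm:
  increments:
    - {"tx": -1,"ty": 0,"tz": 0.9,"wx": 0,"wy": 0,"wz": 0,"gripper": 0.1}
    - {"tx": -2,"ty": 0,"tz": 1.9,"wx": 0,"wy": 0,"wz": 0,"gripper": 0.1}
    - {"tx": -3,"ty": 0,"tz": 2.8,"wx": 0,"wy": 0,"wz": 0,"gripper": 0.1}
    - {"tx": -4,"ty": 0,"tz": 3.6,"wx": 0,"wy": 0,"wz": 0,"gripper": 0.1}
    - {"tx": -4.3,"ty": 0,"tz": 3.9,"wx": 0,"wy": 0,"wz": 0,"gripper": 0.1}

```text
time: 8.7
position: [0.4881, -0.0861, 0.1881]
tool_rot: [-3.135, 0.191, 0.0]
ft_force: [3.8, 3.1, 0.1]
grip_width: 0.234
grip_force: 20.0
```

>>> jog_arm:
  increments:
    - {"tx": -3.3,"ty": 0,"tz": 3.3,"wx": 0,"wy": 0,"wz": 0,"gripper": 0.1}
    - {"tx": -6,"ty": 0,"tz": 6.2,"wx": 0,"wy": 0,"wz": 0,"gripper": 0.1}
    - {"tx": -8.4,"ty": 0,"tz": 9.1,"wx": 0,"wy": 0,"wz": 0,"gripper": 0.1}
    - {"tx": -10.6,"ty": 0,"tz": 12.2,"wx": 0,"wy": 0,"wz": 0,"gripper": 0.1}
    - {"tx": -12.1,"ty": 0,"tz": 14.6,"wx": 0,"wy": 0,"wz": 0,"gripper": 0.1}

```text
time: 9.12
position: [0.4761, -0.0845, 0.1732]
tool_rot: [-3.135, 0.191, -0.0]
ft_force: [4.7, 3.9, 1.3]
grip_width: 0.237
grip_force: 20.0
```

>>> jog_arm:
  increments:
    - {"tx": -1.5,"ty": 0,"tz": 2.5,"wx": 0,"wy": 0,"wz": 0,"gripper": 0.1}
    - {"tx": -2.8,"ty": 0,"tz": 5,"wx": 0,"wy": 0,"wz": 0,"gripper": 0.1}
    - {"tx": -3.8,"ty": 0,"tz": 7.5,"wx": 0,"wy": 0,"wz": 0,"gripper": 0.1}
    - {"tx": -4.6,"ty": 0,"tz": 10,"wx": 0,"wy": 0,"wz": 0,"gripper": 0.1}
    - {"tx": -5,"ty": 0,"tz": 12,"wx": 0,"wy": 0,"wz": 0,"gripper": 0.1}

```text
time: 9.53
position: [0.4709, -0.0839, 0.1614]
tool_rot: [-3.135, 0.191, 0.001]
ft_force: [1.6, 4.6, 17.7]
grip_width: 0.24
grip_force: 20.0
```

>>> jog_arm:
  increments:
    - {"tx": 0,"ty": 0,"tz": 0.5,"wx": 0,"wy": 0,"wz": 0,"gripper": 0.1}
    - {"tx": 0,"ty": 0,"tz": 1,"wx": 0,"wy": 0,"wz": 0,"gripper": 0.1}
    - {"tx": 0,"ty": 0,"tz": 1.3,"wx": 0,"wy": 0,"wz": 0,"gripper": 0.1}
    - {"tx": 0,"ty": 0,"tz": 1.3,"wx": 0,"wy": 0,"wz": 0,"gripper": 0.1}
    - {"tx": 0,"ty": 0,"tz": 1.3,"wx": 0,"wy": 0,"wz": 0,"gripper": 0.1}

```text
time: 9.95
position: [0.471, -0.0839, 0.1614]
tool_rot: [-3.136, 0.191, 0.001]
ft_force: [-0.7, 4.5, 9.8]
grip_width: 0.236
grip_force: 20.0
```

The ball is back at its original height, and the upward reaction shows the handle is on its rest. I'll release and retreat.

>>> jog_arm:
  increments:
    - {"tx": 0,"ty": 0,"tz": 0,"wx": 0,"wy": 0,"wz": 0,"gripper": 0.4}
    - {"tx": 0,"ty": 0,"tz": 0,"wx": 0,"wy": 0,"wz": 0,"gripper": 0.6}
    - {"tx": 0,"ty": 0,"tz": 0,"wx": 0,"wy": 0,"wz": 0,"gripper": 0.6}
    - {"tx": 0,"ty": 0,"tz": 0,"wx": 0,"wy": 0,"wz": 0,"gripper": 0.6}
    - {"tx": 0,"ty": 0,"tz": 0,"wx": 0,"wy": 0,"wz": 0,"gripper": 0.6}

```text
time: 10.37
position: [0.4703, -0.0852, 0.1596]
tool_rot: [3.135, -0.193, -0.003]
ft_force: [-0.2, 0.1, -0.2]
grip_width: 0.528
grip_force: 0.0
```

>>> jog_arm:
  increments:
    - {"tx": -2,"ty": 0,"tz": -15,"wx": 0,"wy": 0,"wz": 0,"gripper": 0.6}
    - {"tx": -2,"ty": 0,"tz": -40,"wx": 0,"wy": 0,"wz": 0,"gripper": 0.6}
    - {"tx": -2,"ty": 0,"tz": -75,"wx": 0,"wy": 0,"wz": 0,"gripper": 0.6}
    - {"tx": -2,"ty": 0,"tz": -110,"wx": 0,"wy": 0,"wz": 0,"gripper": 0.6}
    - {"tx": -2,"ty": 0,"tz": -120,"wx": 0,"wy": 0,"wz": 0,"gripper": 0.6}

```text
time: 10.78
position: [0.4712, -0.0849, 0.2852]
tool_rot: [3.133, -0.192, 0.01]
ft_force: [1.7, -0.2, 0.3]
grip_width: 0.597
grip_force: 0.0
```

```bash
python3 -c "
from go import *
s=ctrl.get_state();print(s['position'],s['ft_force'],s['grip_width'])
c=cam('scene');b=c['color'][170:270,210:340];cv2.imwrite('pics/end.png',cv2.resize(b,None,fx=5.5,fy=5.5,interpolation=cv2.INTER_CUBIC))
"
```

```text
[ 0.4711954  -0.08489996  0.28520764] [ 1.65916677 -0.16643713  0.33908737] 0.5971720637900689
```

View pics/end.png

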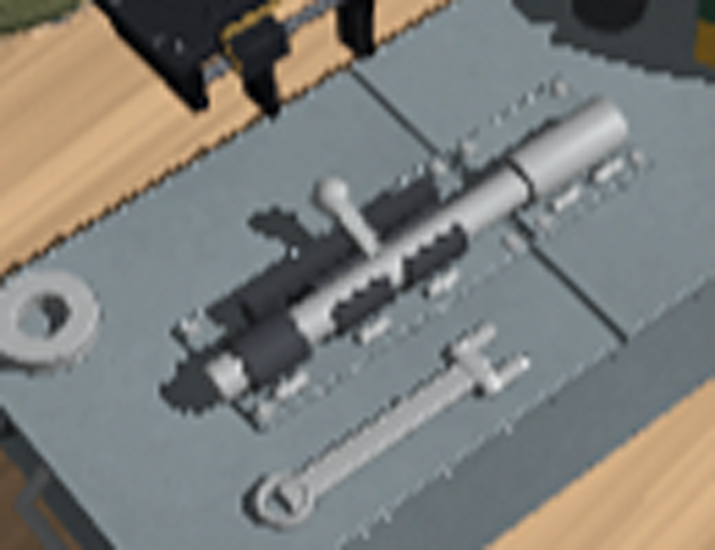

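The handle lies down with the ball at (330,193), the bar is in the keeper, the goods look unmoved and the gripper is clear. I'll hand it in.

```bash
python3 -c "
from bench import ctrl
print(ctrl.close_job())"
```

```text
the job is handed in; nothing more can be done
None
```

I shot the bolt into the keeper, lowered the handle into the gap between the slotted tubes, let go and handed the job in at about 10.8 s; the hand-in gave no verdict, but the last picture showed the handle down and the goods unmoved.

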